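# Hang the spice shelf on its keyhole studs

## Robot

A 7-joint arm with a two-finger parallel gripper is mounted at the origin on a cart in front of the work surface, level with it; the furniture and walls round the work are solid. World frame = base frame: x ahead of the robot, y to its left, z up, the work surface at z = 0. Lengths are in m, angles in rad, forces in N, time in s.
With the tool pointing down it reaches from about 0.4 to 0.85 m from the base axis. Payload 4.4 kg.
Tool frame: the origin (TCP) lies on the mounting face of the last link; the fingertips stand 199 mm ahead of it and the grasp point (between the pads) lies 180 mm ahead of it; z points along the fingers, y is the line along which they close (so a half turn about z gives the same grasp; the last joint's range is limited). The gripper opens to 94 mm and grips with 3 to 60 N. Pads are 16 mm wide; open, the fingers measure 119 mm over their backs; the gripper's body (75 mm by 177 mm) begins 78 mm behind the grasp point.
Start: joints at [-1.408, 0.628, 0.038, 1.517, -0.027, 0.996, -0.02], TCP at [0.147, 0.633, 0.405] pointing down, gripper open.
Joint ranges: [-3.06, 3.06], [-0.37, 2.12], [-1.25, 1.32], [0.18, 2.47], [-1.1, 4.24], [0.23, 1.98], [-2.94, 2.94]. Speed limits (rad/s): [2.57, 2.57, 3.14, 3.14, 3.14, 3.14, 3.14].

## Interface

Orientations are given as a unit quaternion [x, y, z, w].
In Python, from bench import ctrl gives the robot as it stands. The module is installed in compiled form; this text tells all that it offers.
- The arm moves only by the tool servo_tool, never from a script. Its argument "targets" is a list of rows, each a list of 3 entries, a list of its own where there are three numbers: the shift along the world's x, y, z in m, then the turn about the world's z in rad, then the opening in per cent of the stroke, from 0 (shut) to 100 (fully open). A call has 1 to 8 rows; each row is the pose to reach, as a shift and turn from the pose commanded when the call began; what a row does not reach only later rows make up. A row lasts 1/12 s, in which the tool goes at most 41.7 mm and 7.16 degrees, less where a joint would pass 70% of its speed; a pose out of reach is approached as far as the arm can. A call with a gripper value outside its range is refused whole. The fingers move at their own pace and stop on an object; "squeeze" is the grip in N (left out, the last holds). Time passes only in rows, so rows that repeat a pose let the fingers close. It gives the time, the measured TCP pose, the force, the opening and the grip force at its end, in the units of the state.
- ctrl.observe(): the state, without advancing time (a new reading comes with each control period).
- ctrl.get_image(name): name is "scene" or "top" or "wrist"; returns (picture, depth): 420x560x3 uint8, red, green, blue; 420x560 float32, m along the optical axis (not along the pixel's ray), 0 where there is no reading.
- ctrl.get_calibration(name): a dict with "fx", "fy", "cx", "cy" (pixels), "k1" (the pictures are not rectified: a ray, as slopes to the right and down, at radius r is drawn at 1 + k1 r^2 times it, then the intrinsics apply), "extrinsics" (4x4, takes a point from world to camera coordinates). Camera axes: x right, y down, z forward; pixel columns grow to the right and rows downward; lengths in m; the calibration is good to about 2 mm. A picture is of the moment at which its call begins: read the wrist's pose just before it. get_calibration takes no time and is no camera call; for the wrist camera it gives the pose at the moment of the call.
- ctrl.finish_job(): hands the job in; it is judged then, once.
Trained networks look in the newest picture that a camera, given by its name, has taken for a name from the list of things; names that differ only in an ending like _2 or _b are one class to them, and where a whole thing is asked for, a point or a joint stands for the part that bears it (a point fixed in the world has none). Each returns a list of dicts, best first, with "confidence" (0 to 1); they miss things now and then, are a little off and sometimes report something else, mostly with a low value. They report only what shows in the picture. A call takes as long as a camera call.
- ctrl.boxes_of(camera, query): "extent" ([left, top, right, bottom] in pixels, round what is visible of it).
- ctrl.cut_out(camera, query): "region" (420x560 bool, what is visible of it) and "extent" ([left, top, right, bottom] in pixels, round what is visible of it).
The state is a dict: "time": time; "joints": joint angles; "dq": joint speeds; "effort": joint torques, N m; "ee_pos": TCP position; "tcp_rot": TCP orientation; "wrist_force": force on the tool from outside, world axes, zero at the start; "wrist_torque": the same for the moment, N m; "opening": opening from 0.0 (shut) to 1.0 (fully open); "grip_force": force on a finger pad.
Only numpy, scipy, OpenCV 4.12 (cv2) and the standard library are available. Lean on these libraries where they do the work, as an engineer would, in place of code of your own. Each camera call takes 0.05 s, during which the arm holds its last target. There are 200 camera calls.

## Task

Hang the small wooden spice shelf on the counter organiser: lift it by its top tab, bring its two keyholes over the two mushroom-headed studs, press it back against the sprung catch and slide it straight down behind the heads until it is fully home and the catch clicks out into its window; then let go. The steel strip with the studs is clamped by hand at a different height each time, so find the holes and the stop by feel with light hand pressure, never by force, and leave the jars, shaker and glass as they stand.

Things in the scene. Friction and masses are not known exactly. Their poses are not given: they have to be found in the camera images.
- spice_shelf: light-wood spice shelf, 0.18 to 0.29 kg, standing on its own ledge. Origin: centre of its underside; x to its back, z up. In front a ledge 60 mm deep with a wire guard 29 mm high; at the back an upright board 170 mm wide along y, 9 mm thick (x = 23 to 32 mm), 98 mm high, topped by a grip tab. Two rubber pads 3.5 mm thick low on the back. Balances some 20 mm in front of the board
- tab (a point): good grip point of the shelf's tab, (27.5, 0, 143) mm in the shelf's frame, axes as the shelf. The tab is 62 mm wide (y), 9 mm thick (x) and stands 98 to 162 mm above the shelf's underside: pinch it across its thickness from above, firmly (50 N; pushed back with over 6 N at the studs it tilts in the grip). Gripped here, the fingertips just stay above the organiser's board when the shelf hangs
- keyholes (a point): point (32, 0, 72) mm of the shelf: on the board's back face, where the middle of the stud strip lies when home. Keyholes at y = -45 and +45 mm: eight-sided entries 18 mm across, centred 20 mm BELOW this point, narrowing by 45-degree shoulders up to slots 8 mm wide. So put it on 20 mm higher than home and slide down 20 mm. Between them, centred here, the catch window, 24 mm wide, 11 mm high
- organiser: heavy brown counter organiser that does not move: foot 130 x 240 mm, 18 mm high, reaching 45 mm before an upright board 240 mm wide, 18 mm thick, top edge 149 mm up. Origin: on the worktop under the middle of the board's front face, which is the plane x = 0; x points back, z up. The board bears the stud strip; strip and studs must not take more than 30 N from the shelf
- strip_nominal (a point): where the middle of the steel stud strip should be: (0, 0, 120) mm of the organiser, on the board's face. By hand it was clamped up to 18 mm higher or lower and 2 mm to either side, untold. Strip 3 mm thick, 150 x 18 mm; studs at y = -45 and +45 mm from its middle, shank 5 mm thick, head 12 mm across, rounded; underside of head 14 mm, front 19 mm before the board's face
- catch (a joint): how far (m) the catch is pushed in: a brass round-nosed pin 9 mm thick, mid-strip, 8 mm proud of it. 0 = free; 0.006 to 0.008 with the shelf's board behind the heads. Spring 0.6 N/mm, so 4 to 5 N press the shelf back. Then friction holds it: press it down with 2 to 15 N to the firm stop at home, where the pin springs out into the window (about 0)
- mint_jar: spice jar with black cap and green filling, 43 mm thick, 96 mm high, a bystander; origin at its underside
- red_cap_jar: spice jar with red cap, 43 mm thick, 96 mm high, a bystander; origin at its underside
- salt_shaker: glass salt shaker, 42 mm thick, 80 mm high, a bystander; origin at its underside
- tea_glass: tulip-shaped tea glass, 58 mm thick, 90 mm high, a bystander; origin at its underside

How it is judged:
By the outcome, as a careful person would: the job done as asked, in the order asked, and still so for the second after the job is handed in, with the robot touching nothing.
It also fails if it takes over 72 s, if anything falls off the work surface, if the arm or the gripper's body presses on something with over 40 N, if the wrist force passes 120 N, or if a joint passes its speed limit or range.

## Working session

There is one attempt and no reset: what is moved stays moved. The work goes in short steps, Python scripts to look and compute and a tool call to move; the robot and the scene stay as the last step left them, time stands still between calls to the robot, and variables do not carry over. Pictures are saved under pics/ and viewed, at most 10 in all, crops included, and the job is handed in when it is done.

Besides the shell and the picture viewer there is one more tool, called after ">>>" as name(argument=value, ...), one argument or row to a line, values as JSON. servo_tool: Moves the arm, as the interface text tells. Its arguments: {"type":"object","properties":{"targets":{"type":"array"},"squeeze":{"type":"number"}},"required":["targets"]}

```bash
mkdir -p pics; cat > h.py <<'E'
import numpy as np, cv2
from bench import ctrl
def world(cam,dep,cal):
    H,W=dep.shape
    v,u=np.mgrid[0:H,0:W].astype(float)
    xd=(u-cal['cx'])/cal['fx']; yd=(v-cal['cy'])/cal['fy']
    x,y=xd.copy(),yd.copy()
    for _ in range(8):
        s=1+cal['k1']*(x*x+y*y); x=xd/s; y=yd/s
    P=np.stack([x*dep,y*dep,dep,np.ones_like(dep)],-1)
    return (P@np.linalg.inv(cal['extrinsics']).T)[...,:3]
def shot(cam,name=None):
    cal=ctrl.get_calibration(cam)
    im,d=ctrl.get_image(cam)
    if name: cv2.imwrite('pics/'+name,im[...,::-1])
    return im,d,world(cam,d,cal)
E
python3 - <<'E'
from h import *
s=ctrl.observe(); print({k:np.round(v,3).tolist() for k,v in s.items()})
ims=[]
for c in ['scene','top']:
    im,d,P=shot(c); ims.append(im); np.savez(c+'.npz',im=im,d=d,P=P)
    print(c,{k:np.round(v,3).tolist() for k,v in ctrl.get_calibration(c).items()})
    for q in ['spice_shelf','organiser','mint_jar','red_cap_jar','salt_shaker','tea_glass']:
        for r in ctrl.cut_out(c,q)[:2]:
            m=r['region']&(d>0)
            p=P[m]
            if len(p): print(c,q,round(r['confidence'],2),np.round(r['extent']).tolist(),'med',np.round(np.median(p,0),3),'lo',np.round(np.percentile(p,2,axis=0),3),'hi',np.round(np.percentile(p,98,axis=0),3))
v=np.vstack(ims); v=cv2.resize(v,(400,600)); 
cv2.imwrite('pics/a.png',np.hstack(ims)[...,::-1][:, :]); 
x=cv2.resize(np.hstack(ims),(800,300)); cv2.imwrite('pics/a.png',x[...,::-1])
cv2.imwrite('pics/scene.png',ims[0][...,::-1]);cv2.imwrite('pics/top.png',ims[1][...,::-1])
E
```

```text
{'time': 0.0, 'joints': [-1.408, 0.629, 0.038, 1.518, -0.027, 0.996, -0.02], 'dq': [0.002, 0.003, -0.001, 0.0, 0.001, 0.001, -0.001], 'effort': [-0.0, -54.974, 1.143, -18.664, -0.052, 0.023, 0.0], 'ee_pos': [0.147, 0.633, 0.404], 'tcp_rot': [0.114, 0.993, -0.001, -0.0], 'wrist_force': [0.17, -0.63, -0.001], 'wrist_torque': [0.018, 0.008, -0.075], 'grip_force': 0.0, 'opening': 0.996}
scene {'fx': 438.597, 'fy': 438.597, 'cx': 284.8, 'cy': 207.945, 'k1': -0.031, 'extrinsics': [[0.999, 0.041, -0.0, -0.579], [0.036, -0.877, -0.48, 0.037], [-0.02, 0.479, -0.877, 1.168], [0.0, 0.0, 0.0, 1.0]]}
scene spice_shelf 0.76 [212.0, 312.0, 264.0, 391.0] med [ 0.488 -0.325  0.013] lo [ 0.441 -0.399  0.004] hi [ 0.539 -0.236  0.163]
scene spice_shelf 0.26 [244.0, 106.0, 263.0, 136.0] med [0.467 0.308 0.066] lo [0.446 0.3   0.009] hi [0.486 0.335 0.098]
scene organiser 0.58 [264.0, 134.0, 315.0, 241.0] med [0.587 0.067 0.02 ] lo [ 0.524 -0.033  0.012] hi [0.657 0.192 0.152]
scene mint_jar 0.83 [241.0, 107.0, 261.0, 135.0] med [0.468 0.308 0.067] lo [0.447 0.3   0.009] hi [0.486 0.335 0.098]
scene red_
[... 871 characters left out ...]
0, 292.0, 244.0] med [0.567 0.088 0.022] lo [ 0.517 -0.027  0.011] hi [0.652 0.2   0.152]
top mint_jar 0.65 [172.0, 255.0, 191.0, 270.0] med [0.458 0.319 0.093] lo [0.443 0.305 0.002] hi [0.478 0.341 0.101]
top red_cap_jar 0.61 [153.0, 224.0, 172.0, 238.0] med [0.558 0.369 0.09 ] lo [0.543 0.354 0.009] hi [0.581 0.392 0.102]
top salt_shaker 0.61 [333.0, 193.0, 346.0, 206.0] med [ 0.628 -0.203  0.072] lo [ 0.617 -0.222  0.009] hi [ 0.649 -0.188  0.084]
top tea_glass 0.92 [377.0, 185.0, 393.0, 209.0] med [ 0.63  -0.353  0.078] lo [ 0.611 -0.381  0.004] hi [ 0.657 -0.334  0.095]
top tea_glass 0.63 [174.0, 253.0, 189.0, 267.0] med [0.458 0.319 0.093] lo [0.443 0.305 0.012] hi [0.478 0.342 0.101]
```

View pics/scene.png

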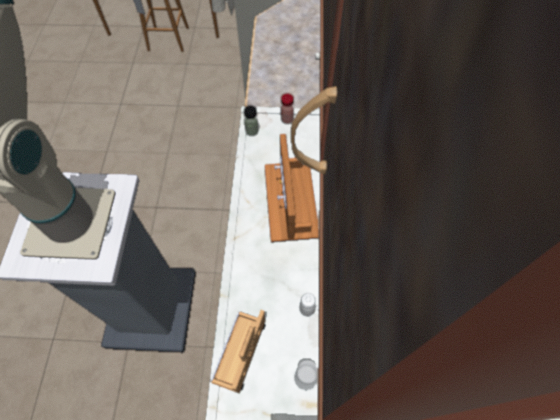

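View pics/top.png

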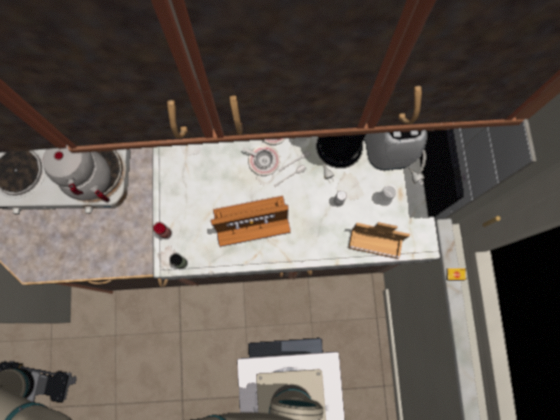

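The scene view shows the shelf at about (240, 350) with its tab to the back, and the organiser with its studs at (280, 185). The top view shows the shelf at (378, 240), the organiser at (250, 220), and a wall cabinet over the back. Next I'll fit the poses from the point clouds.

```bash
cat > fit.py <<'E'
from h import *
def line(p):
    # top strip points -> centre, yaw of long axis (as shelf/organiser yaw; y axis along the board)
    xy=p[:,:2].astype(np.float32); (c,sz,a)=cv2.minAreaRect(xy)
    m=xy.mean(0); w,V=np.linalg.eigh(np.cov((xy-m).T)); d=V[:,1]; d=d*np.sign(d[1])
    yaw=np.arctan2(-d[0],d[1])
    return np.round(c,4),np.round(sz,4),round(float(np.degrees(yaw)),2),len(p)
for c in ['scene','top']:
    z=np.load(c+'.npz'); P=z['P'];d=z['d']
    def box(lo,hi): return P[(d>0)&np.all((P>lo)&(P<hi),-1)]
    print(c,'tab',line(box([.42,-.42,.15],[.6,-.2,.175])), 'tabz',box([.42,-.42,.15],[.6,-.2,.175])[:,2].max())
    t=box([.42,-.42,.12],[.6,-.2,.145]); 
    print(' tabmid',line(t) if len(t)>5 else len(t))
    t=box([.42,-.42,.085],[.6,-.2,.102]); print(' boardtop',line(t) if len(t)>5 else len(t))
    t=box([.4,-.45,.006],[.6,-.2,.02]); print(' ledge',line(t))
    t=box([.45,-.1,.143],[.7,.25,.16]); print(' org top',line(t),t[:,2].max())
    t=box([.45,-.1,.012],[.7,.25,.024]); print(' org foot',line(t))
    t=box([.5,-.1,.06],[.62,.25,.14]); print(' org face',len(t), np.round(t.min(0),3),np.round(t.max(0),3))
    t=box([.3,-.6,.25],[1.2,.6,1.2]); print(' above', np.round(np.percentile(t,[0,1,50],axis=0),3) if len(t) else 0)
E
python3 fit.py
```

```text
scene tab (array([ 0.5153, -0.3234]), array([0.0624, 0.0098]), -16.36, 165) tabz 0.16592854534149815
 tabmid (array([ 0.5184, -0.3258]), array([0.06  , 0.0056]), -17.85, 55)
 boardtop (array([ 0.5159, -0.3225]), array([0.1694, 0.0101]), -15.73, 288)
 ledge (array([ 0.5147, -0.3286]), array([0.2145, 0.1658]), -11.53, 1266)
 org top (array([0.5796, 0.0843]), array([0.0183, 0.237 ]), 7.55, 613) 0.155009222099316
 org foot (array([0.5903, 0.0877]), array([0.13  , 0.2428]), 7.71, 2668)
 org face 315 [ 0.546 -0.034  0.06 ] [0.618 0.203 0.139]
 above [[ 0.594 -0.497  0.586]
 [ 0.628 -0.497  0.607]
 [ 0.632 -0.456  0.958]]
top tab (array([ 0.5112, -0.3197]), array([0.0614, 0.0096]), -16.48, 75) tabz 0.16819269494824463
 tabmid (array([ 0.5082, -0.3177]), array([0.0599, 0.0037]), -16.37, 40)
 boardtop (array([ 0.5112, -0.3208]), array([0.1679, 0.0111]), -16.77, 155)
 ledge (array([ 0.5108, -0.3268]), array([0.1782, 0.2443]), -11.29, 733)
 org top (array([0.5752, 0.0865]), array([0.0205, 0.238 ]), 7.59, 456) 0.15827586021124906
 org foot (array([0.5862, 0.0886]), array([0.1316, 0.2399]), 7.71, 1552)
 org face 470 [ 0.543 -0.032  0.06 ] [0.612 0.204 0.14 ]
 above [[ 0.406 -0.585  0.25 ]
 [ 0.423 -0.553  0.264]
 [ 0.63  -0.044  0.824]]
```

>>> servo_tool(
  targets=[
    [[0.03,-0.026,0],-0.06,100],
    [[0.06,-0.055,0],-0.12,100],
    [[0.085,-0.085,0],-0.18,100],
    [[0.11,-0.115,0],-0.24,100],
    [[0.14,-0.145,0],-0.3,100],
    [[0.165,-0.175,0],-0.36,100],
    [[0.19,-0.205,0],-0.42,100],
    [[0.22,-0.235,0],-0.48,100],
  ],
  squeeze=50,
)

```text
time: 1.37
ee_pos: [0.3672, 0.3971, 0.4049]
tcp_rot: [0.348, 0.938, 0.0, -0.0]
wrist_force: [0.5, -0.2, -0.8]
opening: 1.0
grip_force: 0.0
```

>>> servo_tool(
  targets=[
    [[0.02,-0.036,0],-0.065,100],
    [[0.04,-0.072,0],-0.13,100],
    [[0.06,-0.108,0],-0.195,100],
    [[0.075,-0.146,0],-0.26,100],
    [[0.09,-0.184,0],-0.325,100],
    [[0.1,-0.224,0],-0.39,100],
    [[0.105,-0.264,0],-0.455,100],
    [[0.11,-0.304,0],-0.52,100],
  ],
)

```text
time: 2.03
ee_pos: [0.4771, 0.0926, 0.4049]
tcp_rot: [0.578, 0.816, 0.0, 0.0]
wrist_force: [0.7, -0.1, -0.4]
opening: 1.002
grip_force: 0.0
```

>>> servo_tool(
  targets=[
    [[0,-0.04,0],-0.065,100],
    [[0,-0.08,0],-0.13,100],
    [[0,-0.12,0],-0.195,100],
    [[0,-0.16,0],-0.26,100],
    [[0,-0.2,0],-0.325,100],
    [[0,-0.24,0],-0.39,100],
    [[0,-0.28,0],-0.455,100],
    [[0,-0.32,0],-0.52,100],
  ],
)

```text
time: 2.7
ee_pos: [0.4766, -0.2272, 0.405]
tcp_rot: [0.768, 0.64, 0.0, 0.0]
wrist_force: [1.0, -0.1, 0.2]
opening: 1.002
grip_force: 0.0
```

>>> servo_tool(
  targets=[
    [[0.01,-0.035,0],-0.055,100],
    [[0.02,-0.07,0],-0.107,100],
    [[0.03,-0.095,0],-0.107,100],
    [[0.03,-0.095,0],-0.107,100],
  ],
)

```text
time: 3.03
ee_pos: [0.507, -0.326, 0.405]
tcp_rot: [0.802, 0.597, -0.001, 0.003]
wrist_force: [-0.0, -0.3, 0.4]
opening: 0.999
grip_force: 0.0
```

```bash
python3 - <<'E'
from h import *
from fit import line
s=ctrl.observe(); print({k:np.round(s[k],4).tolist() for k in ['time','joints','ee_pos','tcp_rot','wrist_force']})
q=s['tcp_rot']; print('close yaw',np.degrees(np.arctan2(2*q[0]*q[1],q[1]**2-q[0]**2)))
im,d,P=shot('wrist','w1.png'); np.savez('wrist.npz',im=im,d=d,P=P)
def box(lo,hi): return P[(d>0)&np.all((P>lo)&(P<hi),-1)]
for lo,hi in [(.155,.175),(.12,.15),(.085,.105)]:
    t=box([.42,-.42,lo],[.62,-.2,hi]); print(lo,line(t) if len(t)>5 else len(t), t[:,2].max() if len(t) else 0)
E
```

```text
scene tab (array([ 0.5153, -0.3234]), array([0.0624, 0.0098]), -16.36, 165) tabz 0.16592854534149815
 tabmid (array([ 0.5184, -0.3258]), array([0.06  , 0.0056]), -17.85, 55)
 boardtop (array([ 0.5159, -0.3225]), array([0.1694, 0.0101]), -15.73, 288)
 ledge (array([ 0.5147, -0.3286]), array([0.2145, 0.1658]), -11.53, 1266)
 org top (array([0.5796, 0.0843]), array([0.0183, 0.237 ]), 7.55, 613) 0.155009222099316
 org foot (array([0.5903, 0.0877]), array([0.13  , 0.2428]), 7.71, 2668)
 org face 315 [ 0.546 -0.034  0.06 ] [0.618 0.203 0.139]
 above [[ 0.594 -0.497  0.586]
 [ 0.628 -0.497  0.607]
 [ 0.632 -0.456  0.958]]
top tab (array([ 0.5112, -0.3197]), array([0.0614, 0.0096]), -16.48, 75) tabz 0.16819269494824463
 tabmid (array([ 0.5082, -0.3177]), array([0.0599, 0.0037]), -16.37, 40)
 boardtop (array([ 0.5112, -0.3208]), array([0.1679, 0.0111]), -16.77, 155)
 ledge (array([ 0.5108, -0.3268]), array([0.1782, 0.2443]), -11.29, 733)
 org top (array([0.5752, 0.0865]), array([0.0205, 0.238 ]), 7.59, 456) 0.15827586021124906
 org foot (array([0.5862, 0.0886]), array([0.1316, 0.2399]), 7.71, 1552)
 org face 470 [ 0.543 -0.032  0.06 ] [0.612 0.204 0.14 ]
 above [[ 0.406 -0.585  0.25 ]
 [ 0.423 -0.553  0.264]
 [ 0.63  -0.044  0.824]]
{'time': 3.0333, 'joints': [0.2085, 0.6061, 0.5144, 1.6668, -0.3456, 0.9558, 0.5563], 'ee_pos': [0.507, -0.326, 0.405], 'tcp_rot': [0.802, 0.5973, -0.0011, 0.0029], 'wrist_force': [-0.0379, -0.3395, 0.3921]}
close yaw 106.64432966462924
0.155 (array([ 0.5131, -0.3215]), array([0.0606, 0.0085]), -16.77, 838) 0.16383470552343493
0.12 (array([ 0.5134, -0.3059]), array([0.032 , 0.0086]), -27.9, 97) 0.14976737535673
0.085 (array([ 0.5667, -0.3381]), array([0.1691, 0.1221]), -4.81, 937) 0.1049133314664617
```

View pics/w1.png

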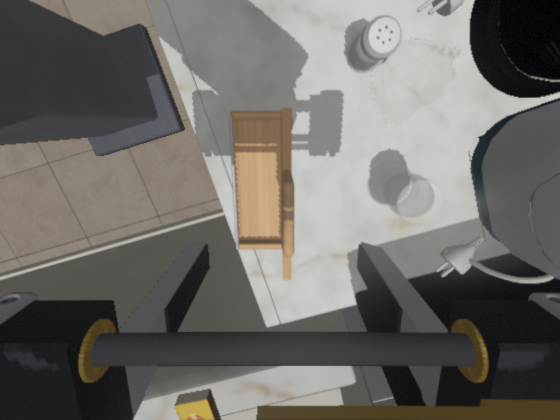

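The wrist view shows the shelf at (265, 190) with the tab at (288, 215). Its fit gives the tab at (0.513, -0.3215) with yaw -16.7°, which agrees with the averaged estimate from the other cameras. The jaws are already aligned, so I'll go down and grip.

>>> servo_tool(
  targets=[
    [[0.006,0.0045,0],0,70],
    [[0.006,0.0045,-0.02],0,50],
    [[0.006,0.0045,-0.045],0,40],
    [[0.006,0.0045,-0.065],0,35],
    [[0.006,0.0045,-0.075],0,30],
    [[0.006,0.0045,-0.082],0,30],
    [[0.006,0.0045,-0.082],0,20],
    [[0.006,0.0045,-0.082],0,14],
  ],
)

```text
time: 3.75
ee_pos: [0.5133, -0.3155, 0.3233]
tcp_rot: [0.8, 0.6, 0.0, 0.0]
wrist_force: [0.9, 1.0, -0.1]
opening: 0.468
grip_force: 0.0
```

>>> servo_tool(
  targets=[
    [[0,0,0],0,0],
    [[0,0,0],0,0],
    [[0,0,0],0,0],
    [[0,0,0],0,0],
    [[0,0,0],0,0],
  ],
  squeeze=50,
)

```text
time: 4.17
ee_pos: [0.513, -0.316, 0.3231]
tcp_rot: [0.8, 0.599, 0.0, 0.0]
wrist_force: [1.1, 0.3, 0.4]
opening: 0.115
grip_force: 0.6
```

```bash
sed -i '/^for c in/,$d' fit.py; python3 - <<'E'
from h import *
s=ctrl.observe(); print({k:np.round(s[k],4).tolist() for k in ['time','ee_pos','tcp_rot','wrist_force','wrist_torque','opening','grip_force']})
E
```

```text
{'time': 4.1667, 'ee_pos': [0.513, -0.316, 0.3231], 'tcp_rot': [0.8004, 0.5995, 0.0003, 0.0004], 'wrist_force': [1.1023, 0.3237, 0.3926], 'wrist_torque': [-0.1506, -0.2015, 0.0163], 'opening': 0.1151, 'grip_force': 0.6002}
```

>>> servo_tool(
  targets=[
    [[0,0,0],0,30],
    [[0,0,0],0,30],
    [[0,-0.0055,0],0,30],
    [[0,-0.0055,0],0,0],
    [[0,-0.0055,0],0,0],
    [[0,-0.0055,0],0,0],
    [[0,-0.0055,0],0,0],
    [[0,-0.0055,0],0,0],
  ],
)

```text
time: 4.83
ee_pos: [0.5129, -0.3213, 0.3226]
tcp_rot: [0.8, 0.6, -0.0, -0.0]
wrist_force: [0.2, -0.2, -1.5]
opening: 0.094
grip_force: 50.0
```

>>> servo_tool(
  targets=[
    [[0,0,0],0,0],
    [[0,0,0],0,0],
    [[0,0,0],0,0],
    [[0,0,0],0,0],
  ],
)

```text
time: 5.17
ee_pos: [0.5129, -0.3213, 0.3226]
tcp_rot: [0.8, 0.6, 0.0, -0.0]
wrist_force: [-0.1, -0.2, -2.0]
opening: 0.093
grip_force: 50.0
```

>>> servo_tool(
  targets=[
    [[0,0,0.01],0,0],
    [[0,0,0.03],0,0],
    [[0,0,0.055],0,0],
    [[0,0,0.075],0,0],
    [[0,0,0.085],0,0],
    [[0,0,0.085],0,0],
  ],
)

```text
time: 5.67
ee_pos: [0.5132, -0.3219, 0.4104]
tcp_rot: [0.8, 0.6, 0.001, 0.002]
wrist_force: [0.5, 0.0, -2.3]
opening: 0.095
grip_force: 50.0
```

```bash
cat > org.py <<'E'
from h import *
# organiser frame
Y=np.radians(7.6); O=np.array([.5686,.0843,0.])
R=np.array([[np.cos(Y),-np.sin(Y),0],[np.sin(Y),np.cos(Y),0],[0,0,1]])
def toorg(P): return (P-O)@R
E
python3 - <<'E'
from org import *
from fit import line
s=ctrl.observe(); print({k:np.round(s[k],4).tolist() for k in ['time','ee_pos','wrist_force','wrist_torque','opening','grip_force']})
for c in ['scene','top']:
    z=np.load(c+'.npz'); P=z['P'];d=z['d']; Q=toorg(P)
    g=z['im'].astype(float); sat=g.max(-1)-g.min(-1)
    fm=(d>0)&(abs(Q[...,1])<.11)&(Q[...,2]>.03)&(Q[...,2]<.14)&(Q[...,0]<.008)&(Q[...,0]>-.008)&(sat>50)
    print(c,'face x med',np.median(Q[fm][:,0]) if fm.any() else 0,fm.sum())
    for nm,m in [('heads',(Q[...,0]<-.012)&(Q[...,0]>-.03)),('grey',(sat<40)&(Q[...,0]<.006)&(Q[...,0]>-.03))]:
        m=m&(d>0)&(abs(Q[...,1])<.1)&(Q[...,2]>.07)&(Q[...,2]<.149)
        p=Q[m]; print(c,nm,len(p))
        for lo,hi in [(-.08,-.02),(-.015,.015),(.02,.08),(-.08,.08)]:
            t=p[(p[:,1]>lo)&(p[:,1]<hi)]
            if len(t): print('   ',lo,len(t),np.round(t.min(0),4),np.round(np.median(t,0),4),np.round(t.max(0),4))
E
```

```text
{'time': 5.6667, 'ee_pos': [0.5132, -0.3219, 0.4104], 'wrist_force': [0.519, 0.044, -2.3075], 'wrist_torque': [-0.1368, 0.0351, 0.0305], 'opening': 0.0948, 'grip_force': 49.9992}
scene face x med 0.0018967545147863926 29
scene heads 16
    -0.08 8 [-0.0165 -0.048   0.1052] [-0.015  -0.0453  0.1101] [-0.0136 -0.0407  0.113 ]
    0.02 8 [-0.0167  0.0408  0.1076] [-0.0143  0.0446  0.1104] [-0.0135  0.0504  0.1164]
    -0.08 16 [-0.0167 -0.048   0.1052] [-1.430e-02  1.000e-04  1.102e-01] [-0.0135  0.0504  0.1164]
scene grey 158
    -0.08 61 [-0.0164 -0.0757  0.101 ] [ 0.0005 -0.0461  0.1157] [ 0.0026 -0.0226  0.1474]
    -0.015 22 [-0.0021 -0.0114  0.1105] [ 0.0015 -0.0053  0.1163] [0.0025 0.0142 0.1485]
    0.02 53 [-0.0143  0.0201  0.0983] [0.0009 0.0465 0.1155] [0.0025 0.0794 0.1468]
    -0.08 145 [-0.0164 -0.0757  0.0983] [ 0.0009 -0.006   0.1157] [0.0026 0.0794 0.1485]
top face x med -0.0017372640077489994 82
top heads 14
    -0.08 7 [-0.0201 -0.0464  0.1016] [-0.0179 -0.0433  0.108 ] [-0.0125 -0.0398  0.1121]
    0.02 7 [-0.0197  0.042   0.1004] [-0.0192  0.0476  0.1076] [-0.0141  0.0504  0.1185]
    -0.08 14 [-0.0201 -0.0464  0.1004] [-0.019   0.0011  0.1078] [-0.0125  0.0504  0.1185]
top grey 259
    -0.08 99 [-0.0179 -0.0751  0.0702] [-0.0022 -0.0463  0.1129] [-0.0006 -0.0203  0.1408]
    -0.015 39 [-0.0054 -0.0149  0.0776] [-0.002  -0.0006  0.1162] [-0.0002  0.0148  0.1442]
    0.02 101 [-0.0197  0.0203  0.071 ] [-0.0021  0.0482  0.113 ] [1.000e-04 7.990e-02 1.396e-01]
    -0.08 255 [-0.0197 -0.0751  0.0702] [-2.100e-03  1.000e-04  1.137e-01] [1.000e-04 7.990e-02 1.442e-01]
```

>>> servo_tool(
  targets=[
    [[-0.01,0.015,0],0.02,0],
    [[-0.02,0.045,0],0.07,0],
    [[-0.03,0.085,0],0.13,0],
    [[-0.04,0.125,0],0.2,0],
    [[-0.048,0.165,0],0.27,0],
    [[-0.05,0.205,0],0.33,0],
    [[-0.05,0.24,0],0.39,0],
    [[-0.05,0.265,0],0.417,0],
  ],
)

```text
time: 6.33
ee_pos: [0.4618, -0.0527, 0.4068]
tcp_rot: [0.657, 0.754, -0.0, -0.002]
wrist_force: [0.4, -0.0, -2.7]
opening: 0.096
grip_force: 50.0
```

>>> servo_tool(
  targets=[
    [[0,0.01,0],0,0],
    [[0,0.015,0],0,0],
    [[0,0.015,0],0,0],
  ],
)

```text
time: 6.58
ee_pos: [0.4628, -0.0411, 0.4072]
tcp_rot: [0.659, 0.752, -0.0, -0.0]
wrist_force: [0.0, 0.0, -2.4]
opening: 0.093
grip_force: 50.0
```

```bash
python3 - <<'E'
from org import *
from fit import line
s=ctrl.observe(); print({k:np.round(s[k],4).tolist() for k in ['time','joints','ee_pos','tcp_rot','wrist_force','wrist_torque','opening','grip_force']})
q=s['tcp_rot']; print('yaw',np.degrees(np.arctan2(q[1]**2-q[0]**2,2*q[0]*q[1])))
im,d,P=shot('wrist','w2.png'); np.savez('wrist2.npz',im=im,d=d,P=P)
E_=ctrl.get_calibration('wrist')['extrinsics']; print('cam',np.linalg.inv(E_)[:3,3])
def box(lo,hi): return P[(d>0)&np.all((P>lo)&(P<hi),-1)]
t=box([.5,-.1,.14],[.7,.25,.16]); print('org top',line(t),np.median(t[:,2]))
t=box([.5,-.1,.012],[.7,.25,.024]); print('foot',len(t),np.median(t[:,2]) if len(t) else 0)
Q=toorg(P)
m=(d>0)&(Q[...,0]<-.009)&(Q[...,0]>-.026)&(abs(Q[...,1])<.1)&(Q[...,2]>.07)&(Q[...,2]<.149)
p=Q[m]
for lo,hi in [(-.08,-.02),(-.015,.015),(.02,.08)]:
    t=p[(p[:,1]>lo)&(p[:,1]<hi)]
    if len(t): print('   ',lo,len(t),np.round(t.min(0),4),np.round(np.median(t,0),4),np.round(t.max(0),4))
E
```

```text
{'time': 6.5833, 'joints': [-0.282, 0.3889, 0.4241, 2.0193, -0.2235, 0.7784, 0.4068], 'ee_pos': [0.4628, -0.0411, 0.4072], 'tcp_rot': [0.6588, 0.7524, -0.0004, -0.0003], 'wrist_force': [0.0356, 0.0164, -2.3751], 'wrist_torque': [-0.0708, -0.0357, -0.0121], 'opening': 0.0928, 'grip_force': 49.9993}
yaw 7.589543358482632
cam [0.4509735  0.03794983 0.38777933]
org top (array([0.581 , 0.0518]), array([0.0193, 0.1665]), 7.58, 6591) 0.14904249456114424
foot 8414 0.018429337040666405
    -0.08 119 [-0.0197 -0.0493  0.1036] [-0.0172 -0.0432  0.1088] [-0.0091 -0.038   0.1124]
    -0.015 41 [-0.0114 -0.0023  0.1048] [-0.0101  0.0008  0.1084] [-0.009   0.0049  0.1107]
    0.02 173 [-0.0204  0.0404  0.1029] [-0.0172  0.0454  0.109 ] [-0.0091  0.0515  0.1141]
```

View pics/w2.png

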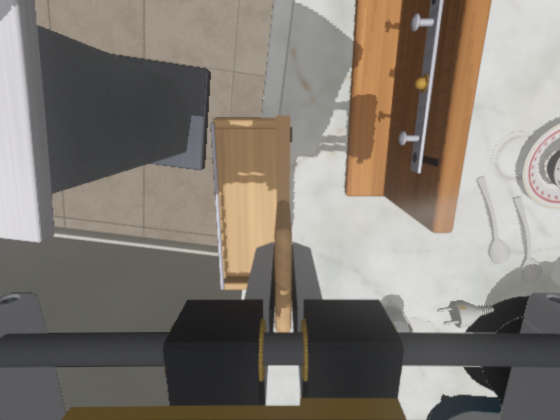

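The wrist view shows both studs, at (405, 138) and (415, 20), with the catch at (421, 83). That puts the strip centre at z of about 0.107 and y of about +1 mm in my organiser frame. Next I'll check how the shelf sits in the grip.

```bash
python3 - <<'E'
from org import *
z=np.load('wrist2.npz'); P=z['P'];d=z['d']
T=np.array([.4628,-.0411,.4072-.18]); S=(P-T)@R   # relative to grasp point, organiser-parallel axes
def sel(lo,hi): return S[(d>0)&np.all((S>lo)&(S<hi),-1)]
# board top edge: expect z=98-143=-45, x -4.5..4.5
b=sel([-.02,-.1,-.052],[.02,.12,-.038]); print('board',len(b),b.min(0).round(4),b.max(0).round(4))
for a,c in [(.03,.045),(.045,.06),(.06,.075),(.075,.09)]:
    t=b[(b[:,1]>a)&(b[:,1]<c)]
    if len(t): print(a,len(t),np.percentile(t[:,0],[3,97]).round(4),np.median(t[:,2]).round(4))
l=sel([-.055,-.1,-.15],[-.012,.08,-.125]); print('ledge',len(l))
A=np.c_[l[:,:2],np.ones(len(l))]
for _ in range(4):
    c=np.linalg.lstsq(A,l[:,2],rcond=None)[0]; r=l[:,2]-A@c; k=abs(r)<2*r.std()+1e-4; A=A[k]; l=l[k]
print('ledge plane dz/dx,dz/dy (deg), z at x=0:',np.degrees(np.arctan(c[:2])).round(2),c[2].round(4),len(l), l.min(0).round(4),l.max(0).round(4))
t=sel([-.08,-.1,-.16],[.03,.12,-.03]); print('ext',np.percentile(t,[.5,99.5],axis=0).round(4))
Q=toorg(P)
m=(d>0)&(Q[...,2]>.145)&(Q[...,2]<.153)&(Q[...,0]>-.02)&(Q[...,0]<.04)
q=Q[m]
for a,c in [(-.1,-.05),(-.05,0),(0,.04)]:
    t=q[(q[:,1]>a)&(q[:,1]<c)]
    if len(t): print('org',a,np.percentile(t[:,0],[3,97]).round(4))
print('org right end y',np.percentile(q[:,1],.5).round(4))
E
```

```text
board 1201 [-0.006   0.027  -0.0464] [ 0.0029  0.0846 -0.0384]
0.03 302 [-0.006   0.0028] -0.044
0.045 313 [-0.0059  0.0028] -0.0441
0.06 336 [-0.0058  0.0027] -0.0441
0.075 223 [-0.0057  0.0026] -0.0442
ledge 5769
ledge plane dz/dx,dz/dy (deg), z at x=0: [ 0.02 -0.16] -0.134 5397 [-0.055  -0.0761 -0.1354] [-0.012   0.0739 -0.1325]
ext [[-0.0647 -0.08   -0.136 ]
 [ 0.0028  0.0844 -0.0422]]
org -0.1 [-0.0007  0.0152]
org -0.05 [-0.0007  0.0156]
org 0 [-0.0005  0.0155]
org right end y -0.1155
```

>>> servo_tool(
  targets=[
    [[0.005,0.02,-0.004],0,0],
    [[0.015,0.05,-0.01],0,0],
    [[0.03,0.08,-0.018],0,0],
    [[0.045,0.105,-0.026],0,0],
    [[0.053,0.117,-0.03],0,0],
    [[0.056,0.12,-0.03],0,0],
    [[0.056,0.12,-0.03],0,0],
    [[0.056,0.12,-0.03],0,0],
  ],
)

```text
time: 7.3
ee_pos: [0.5186, 0.0761, 0.3778]
tcp_rot: [0.66, 0.751, -0.001, 0.0]
wrist_force: [0.3, 0.1, -3.2]
opening: 0.093
grip_force: 50.0
```

```bash
cat > st.py <<'E'
from org import *
s=ctrl.observe(); q=s['tcp_rot']
p=toorg(np.array(s['ee_pos'])); f=np.array(s['wrist_force'])@R
print('t',round(s['time'],2),'org pos mm',(p*1000).round(1),'yaw',np.degrees(np.arctan2(q[1]**2-q[0]**2,2*q[0]*q[1])).round(2),'F',f.round(2),'M',(np.array(s['wrist_torque'])@R).round(2))
E
python3 st.py; python3 -c "
from org import *
print([ (n,(R@v).round(5)) for n,v in [('x10',[.01,0,0]),('y10',[0,.01,0])]])"
```

```text
t 7.3 org pos mm [-50.6  -1.5 377.8] yaw 7.37 F [ 0.28  0.09 -3.22] M [-0.1   0.05  0.02]
[('x10', array([0.00991, 0.00132, 0.     ])), ('y10', array([-0.00132,  0.00991,  0.     ]))]
```

>>> servo_tool(
  targets=[
    [[0.003,0.003,-0.001],0.003,0],
    [[0.01,0.0045,-0.001],0.003,0],
    [[0.016,0.0052,-0.001],0.003,0],
    [[0.0194,0.0056,-0.001],0.003,0],
    [[0.0194,0.0056,-0.001],0.003,0],
    [[0.0194,0.0056,-0.001],0.003,0],
  ],
)

```text
time: 7.8
ee_pos: [0.5384, 0.084, 0.3766]
tcp_rot: [0.658, 0.753, -0.0, -0.0]
wrist_force: [-0.8, -0.4, -2.4]
opening: 0.093
grip_force: 50.0
```

```bash
python3 st.py; python3 - <<'E'
from org import *
im,d,P=shot('wrist','w3.png'); Q=toorg(P); s=ctrl.observe()
T=np.array(s['ee_pos'])-[0,0,.18]; S=(P-T)@R
m=(d>0)&(Q[...,0]<-.0115)&(Q[...,0]>-.024)&(abs(Q[...,1])<.1)&(Q[...,2]>.09)&(Q[...,2]<.125); p=Q[m]
for lo,hi in [(-.08,-.02),(-.015,.015),(.02,.08)]:
    t=p[(p[:,1]>lo)&(p[:,1]<hi)]
    if len(t): print('   ',lo,len(t),np.round(t.min(0),4),np.round(np.median(t,0),4),np.round(t.max(0),4))
b=S[(d>0)&np.all((S>[-.02,-.1,-.052])&(S<[.02,.12,-.038]),-1)]; print('board',len(b),b.min(0).round(4),b.max(0).round(4),np.median(b,0).round(4))
E
```

```text
t 7.8 org pos mm [-30.    3.7 376.6] yaw 7.72 F [-0.81 -0.29 -2.44] M [-0.06 -0.01  0.  ]
    0.02 102 [-0.0197  0.0417  0.1059] [-0.0166  0.0475  0.1095] [-0.0115  0.0524  0.1129]
board 1195 [-0.0056  0.0267 -0.0466] [ 0.0032  0.0846 -0.038 ] [-0.0015  0.0581 -0.0441]
```

View pics/w3.png

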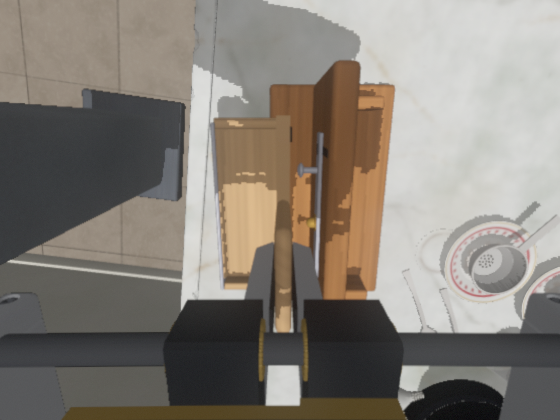

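The wrist view shows the shelf parallel to the organiser, with the left stud at (305, 169) just behind the shelf board. Stud height again measures 0.107. I'll correct y by about -1.7 mm and approach gently.

>>> servo_tool(
  targets=[
    [[0.0002,-0.0017,0.0005],-0.002,0],
    [[0.002,-0.0015,0.0005],-0.002,0],
    [[0.004,-0.0012,0.0005],-0.002,0],
    [[0.006,-0.0009,0.0005],-0.002,0],
    [[0.008,-0.0006,0.0005],-0.002,0],
    [[0.009,-0.0005,0.0005],-0.002,0],
  ],
)

```text
time: 8.35
ee_pos: [0.5476, 0.0839, 0.3772]
tcp_rot: [0.658, 0.753, 0.0, 0.0]
wrist_force: [0.7, 1.3, -2.1]
opening: 0.087
grip_force: 50.0
```

```bash
python3 st.py
```

```text
t 8.35 org pos mm [-20.9   2.3 377.2] yaw 7.63 F [ 0.83  1.24 -2.09] M [-0.07  0.03 -0.07]
```

>>> servo_tool(
  targets=[
    [[0.001,0.0001,0],0,0],
    [[0.002,0.0003,0],0,0],
    [[0.003,0.0004,0],0,0],
    [[0.004,0.0005,0],0,0],
    [[0.004,0.0005,0],0,0],
  ],
)

```text
time: 8.77
ee_pos: [0.5515, 0.0842, 0.3772]
tcp_rot: [0.659, 0.753, 0.0, 0.0]
wrist_force: [-1.4, -0.4, -1.6]
opening: 0.092
grip_force: 50.0
```

```bash
python3 st.py
```

```text
t 8.77 org pos mm [-17.    2.2 377.2] yaw 7.62 F [-1.4  -0.25 -1.63] M [-0.04  0.05 -0.05]
```

>>> servo_tool(
  targets=[
    [[0.001,0.0001,0],0,0],
    [[0.002,0.0003,0],0,0],
    [[0.003,0.0004,0],0,0],
    [[0.003,0.0004,0],0,0],
    [[0.003,0.0004,0],0,0],
  ],
)

```text
time: 9.18
ee_pos: [0.5542, 0.0846, 0.3771]
tcp_rot: [0.659, 0.753, -0.0, -0.0]
wrist_force: [-0.7, -0.6, -2.1]
opening: 0.09
grip_force: 50.0
```

```bash
python3 st.py
```

```text
t 9.18 org pos mm [-14.2   2.2 377.1] yaw 7.62 F [-0.8  -0.46 -2.1 ] M [-0.08  0.13 -0.03]
```

>>> servo_tool(
  targets=[
    [[0.001,0.0001,0],0,0],
    [[0.002,0.0003,0],0,0],
    [[0.003,0.0004,0],0,0],
    [[0.003,0.0004,0],0,0],
    [[0.003,0.0004,0],0,0],
  ],
)

```text
time: 9.6
ee_pos: [0.557, 0.0849, 0.3771]
tcp_rot: [0.659, 0.753, -0.0, -0.0]
wrist_force: [-2.0, -1.0, -0.4]
opening: 0.09
grip_force: 50.0
```

```bash
python3 st.py
```

```text
t 9.6 org pos mm [-11.4   2.2 377.1] yaw 7.62 F [-2.1  -0.71 -0.39] M [-0.03  0.58  0.06]
```

>>> servo_tool(
  targets=[
    [[0.001,0.0001,0],0,0],
    [[0.002,0.0003,0],0,0],
    [[0.002,0.0003,0],0,0],
    [[0.002,0.0003,0],0,0],
  ],
)

```text
time: 9.93
ee_pos: [0.559, 0.0852, 0.377]
tcp_rot: [0.659, 0.753, -0.0, -0.0]
wrist_force: [-3.0, -1.0, -0.4]
opening: 0.096
grip_force: 50.0
```

```bash
python3 st.py;  python3 st.py
```

```text
t 9.93 org pos mm [ -9.4   2.2 377. ] yaw 7.62 F [-3.06 -0.56 -0.39] M [-0.1   0.96 -0.  ]
t 9.93 org pos mm [ -9.4   2.2 377. ] yaw 7.62 F [-3.06 -0.56 -0.39] M [-0.1   0.96 -0.  ]
```

>>> servo_tool(
  targets=[
    [[0.0004,0.0001,0],0,0],
    [[0.0004,0.0001,-0.001],0,0],
    [[0.0004,0.0001,-0.002],0,0],
    [[0.0004,0.0001,-0.003],0,0],
    [[0.0004,0.0001,-0.004],0,0],
    [[0.0004,0.0001,-0.004],0,0],
  ],
)

```text
time: 10.43
ee_pos: [0.5594, 0.0854, 0.3727]
tcp_rot: [0.659, 0.753, -0.0, -0.0]
wrist_force: [-3.2, -0.0, -3.0]
opening: 0.092
grip_force: 50.0
```

```bash
python3 st.py
```

```text
t 10.43 org pos mm [ -8.9   2.3 372.7] yaw 7.62 F [-3.13  0.4  -3.05] M [-0.08  1.04 -0.03]
```

>>> servo_tool(
  targets=[
    [[0,0,-0.001],0,0],
    [[0,0,-0.002],0,0],
    [[0,0,-0.003],0,0],
    [[0,0,-0.004],0,0],
    [[0,0,-0.004],0,0],
  ],
)

```text
time: 10.85
ee_pos: [0.5595, 0.0854, 0.3689]
tcp_rot: [0.659, 0.753, -0.0, -0.0]
wrist_force: [-4.2, -0.6, -3.6]
opening: 0.092
grip_force: 50.0
```

```bash
python3 st.py
```

```text
t 10.85 org pos mm [ -8.8   2.3 368.9] yaw 7.62 F [-4.19 -0.02 -3.61] M [-0.15  1.08  0.01]
```

>>> servo_tool(
  targets=[
    [[0,0,-0.001],0,0],
    [[0,0,-0.002],0,0],
    [[0,0,-0.003],0,0],
    [[0,0,-0.004],0,0],
    [[0,0,-0.005],0,0],
    [[0,0,-0.005],0,0],
  ],
)

```text
time: 11.35
ee_pos: [0.5595, 0.0854, 0.3638]
tcp_rot: [0.659, 0.753, -0.0, -0.0]
wrist_force: [-3.9, -0.5, -4.6]
opening: 0.094
grip_force: 50.0
```

```bash
python3 st.py
```

```text
t 11.35 org pos mm [ -8.9   2.3 363.8] yaw 7.62 F [-3.89  0.05 -4.6 ] M [-0.09  1.04  0.03]
```

>>> servo_tool(
  targets=[
    [[0,0,-0.001],0,0],
    [[0,0,-0.002],0,0],
    [[0,0,-0.003],0,0],
    [[0,0,-0.004],0,0],
    [[0,0,-0.004],0,0],
  ],
)

```text
time: 11.77
ee_pos: [0.5596, 0.0854, 0.3598]
tcp_rot: [0.659, 0.753, -0.0, -0.0]
wrist_force: [-3.1, -0.4, -3.6]
opening: 0.092
grip_force: 50.0
```

```bash
python3 st.py
```

```text
t 11.77 org pos mm [ -8.8   2.3 359.8] yaw 7.62 F [-3.09  0.02 -3.62] M [-0.03  0.83  0.  ]
```

Moment is dropping as the pin nears the window. I'll go on in small steps.

>>> servo_tool(
  targets=[
    [[0,0,-0.0008],0,0],
    [[0,0,-0.0016],0,0],
    [[0,0,-0.0024],0,0],
    [[0,0,-0.0024],0,0],
  ],
)

```text
time: 12.1
ee_pos: [0.5603, 0.0856, 0.3576]
tcp_rot: [0.659, 0.753, 0.001, 0.001]
wrist_force: [1.1, -0.1, -8.8]
opening: 0.095
grip_force: 50.0
```

```bash
python3 st.py
```

```text
t 12.1 org pos mm [ -8.    2.4 357.6] yaw 7.62 F [ 1.12 -0.24 -8.83] M [-0.07  0.02 -0.01]
```

>>> servo_tool(
  targets=[
    [[0,0,0],0,0],
    [[0,0,-0.0005],0,0],
    [[0,0,-0.0005],0,0],
  ],
)

```text
time: 12.35
ee_pos: [0.5603, 0.0855, 0.3574]
tcp_rot: [0.659, 0.753, 0.001, 0.001]
wrist_force: [1.0, 1.2, -7.8]
opening: 0.096
grip_force: 50.0
```

```bash
python3 st.py
```

```text
t 12.35 org pos mm [ -8.1   2.3 357.4] yaw 7.62 F [ 1.17  1.07 -7.8 ] M [-0.07 -0.29 -0.  ]
```

>>> servo_tool(
  targets=[
    [[0,0,-0.0006],0,0],
    [[0,0,-0.0006],0,0],
    [[0,0,-0.0006],0,0],
  ],
)

```text
time: 12.6
ee_pos: [0.5601, 0.0854, 0.3572]
tcp_rot: [0.659, 0.753, 0.001, 0.001]
wrist_force: [0.8, 0.6, -3.8]
opening: 0.095
grip_force: 50.0
```

```bash
python3 st.py
```

```text
t 12.6 org pos mm [ -8.3   2.2 357.2] yaw 7.62 F [ 0.91  0.49 -3.81] M [-0.04 -0.18  0.01]
```

>>> servo_tool(
  targets=[
    [[0,0,-0.0006],0,0],
    [[0,0,-0.0012],0,0],
    [[0,0,-0.0012],0,0],
    [[0,0,-0.0012],0,0],
  ],
)

```text
time: 12.93
ee_pos: [0.5598, 0.0853, 0.3559]
tcp_rot: [0.659, 0.752, 0.0, 0.0]
wrist_force: [0.1, -1.4, 0.8]
opening: 0.091
grip_force: 50.0
```

```bash
python3 st.py
```

```text
t 12.93 org pos mm [ -8.6   2.2 355.9] yaw 7.61 F [-0.05 -1.37  0.82] M [ 0.03  0.15 -0.02]
```

>>> servo_tool(
  targets=[
    [[0,0,-0.0005],0,0],
    [[0,0,-0.001],0,0],
    [[0,0,-0.001],0,0],
    [[0,0,-0.001],0,0],
  ],
)

```text
time: 13.27
ee_pos: [0.5598, 0.0852, 0.3557]
tcp_rot: [0.659, 0.752, 0.001, 0.0]
wrist_force: [-2.9, -0.5, 7.6]
opening: 0.091
grip_force: 50.0
```

```bash
python3 st.py
```

```text
t 13.27 org pos mm [ -8.6   2.1 355.7] yaw 7.61 F [-2.92 -0.14  7.63] M [0.01 0.67 0.03]
```

>>> servo_tool(
  targets=[
    [[0,0,0.0004],0,0],
    [[0,0,0.0009],0,0],
    [[0,0,0.0009],0,0],
  ],
)

```text
time: 13.52
ee_pos: [0.5598, 0.0853, 0.3558]
tcp_rot: [0.659, 0.753, 0.0, 0.0]
wrist_force: [-0.6, -0.8, 4.9]
opening: 0.092
grip_force: 50.0
```

```bash
python3 st.py; python3 - <<'E'
from h import *
a=shot('wrist')[0]; b=shot('top')[0][150:290,180:330]; c=shot('scene')[0][100:260,230:340]
f=lambda i,s:cv2.resize(i,s,interpolation=cv2.INTER_CUBIC)
cv2.imwrite('pics/m.png',np.hstack([f(a[100:340,180:420],(400,400)),f(b,(400,400))])[...,::-1])
E
```

```text
t 13.52 org pos mm [ -8.6   2.2 355.8] yaw 7.62 F [-0.69 -0.71  4.93] M [-0.    0.26  0.05]
```

View pics/m.png

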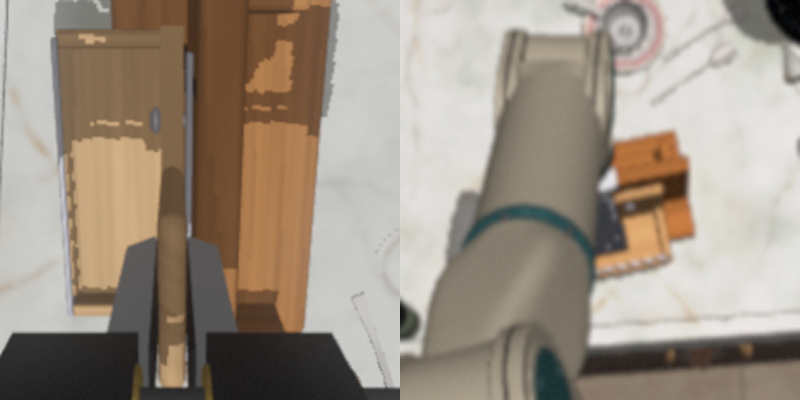

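The wrist crop (left) shows the left stud head at (155, 120) in front of the shelf board, so the board is behind the heads. I'll relieve the press, then open just a little. The fingers straddle the tab in x, and the back finger sits over the organiser board.

>>> servo_tool(
  targets=[
    [[0,0,0.0008],0,0],
    [[0,0,0.0008],0,0],
    [[0,0,0.0008],0,0],
  ],
)

```text
time: 13.92
ee_pos: [0.5597, 0.0854, 0.3559]
tcp_rot: [0.659, 0.753, -0.0, 0.0]
wrist_force: [0.3, 0.1, 0.3]
opening: 0.091
grip_force: 50.0
```

```bash
python3 st.py
```

```text
t 13.92 org pos mm [ -8.6   2.3 355.9] yaw 7.62 F [0.27 0.04 0.26] M [-0.04 -0.09  0.05]
```

>>> servo_tool(
  targets=[
    [[0,0,0],0,15],
    [[0,0,0],0,25],
    [[0,0,0],0,35],
    [[0,0,0],0,40],
    [[0,0,0],0,40],
    [[0,0,0],0,40],
  ],
)

```text
time: 14.42
ee_pos: [0.5597, 0.0855, 0.3562]
tcp_rot: [0.659, 0.753, 0.0, -0.0]
wrist_force: [-0.9, -0.1, -0.2]
opening: 0.397
grip_force: 0.0
```

```bash
python3 st.py
```

```text
t 14.42 org pos mm [ -8.7   2.3 356.2] yaw 7.62 F [-0.9   0.07 -0.18] M [-0.06  0.05  0.03]
```

>>> servo_tool(
  targets=[
    [[0,0,0.01],0,40],
    [[0,0,0.03],0,40],
    [[0,0,0.055],0,40],
    [[0,0,0.07],0,40],
    [[-0.02,-0.01,0.07],0,40],
    [[-0.05,-0.04,0.07],0,40],
    [[-0.075,-0.07,0.07],0,40],
    [[-0.095,-0.1,0.07],0,40],
  ],
)

```text
time: 15.08
ee_pos: [0.4627, -0.0154, 0.4269]
tcp_rot: [0.658, 0.753, 0.0, -0.0]
wrist_force: [-0.1, -0.2, -0.9]
opening: 0.402
grip_force: 0.0
```

>>> servo_tool(
  targets=[
    [[-0.015,-0.03,0],0,40],
    [[-0.03,-0.06,0],0,40],
    [[-0.03,-0.08,0],0,40],
    [[-0.03,-0.08,0],0,40],
  ],
)

```text
time: 15.42
ee_pos: [0.4336, -0.0988, 0.4275]
tcp_rot: [0.661, 0.75, 0.0, 0.001]
wrist_force: [0.0, -0.1, 1.0]
opening: 0.401
grip_force: 0.0
```

```bash
python3 st.py; python3 - <<'E'
from org import *
from fit import line
a,d,P=shot('wrist'); Q=toorg(P); b=shot('top')[0][170:270,190:310]
t=Q[(d>0)&np.all((Q>[-.06,-.05,.16])&(Q<[.02,.05,.21]),-1)]; print('tab',t.min(0).round(4),t.max(0).round(4),len(t))
t=Q[(d>0)&np.all((Q>[-.05,-.12,.12])&(Q<[-.001,.12,.142]),-1)]
if len(t): print('board',t.min(0).round(4),t.max(0).round(4),np.median(t,0).round(4))
g=lambda im:cv2.resize(im,(400,400),interpolation=cv2.INTER_CUBIC)
cv2.imwrite('pics/n.png',np.hstack([cv2.resize(a,(460,345)),cv2.resize(b,(340,345),interpolation=cv2.INTER_CUBIC)])[...,::-1])
E
```

```text
t 15.42 org pos mm [-158.1 -163.7  427.5] yaw 7.2 F [-0.   -0.07  1.  ] M [-0.1   0.09  0.01]
tab [-0.0171 -0.0295  0.1601] [-0.0074 -0.005   0.1976] 1499
board [-0.016  -0.1149  0.12  ] [-0.001   0.0077  0.142 ] [-0.0137 -0.0428  0.1315]
```

View pics/n.png

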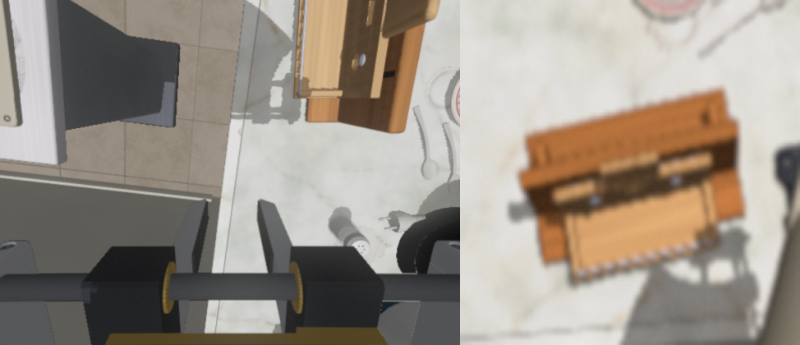

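The shelf hangs straight with a stud head in front at (362, 62), and the tab top at 0.1976 matches home for a strip at 0.107. I'll take one closer look to confirm that the catch is out in its window.

>>> servo_tool(
  targets=[
    [[0.005,0.03,0],0,40],
    [[0,0.06,0],0,40],
    [[-0.01,0.08,0],0,40],
    [[-0.01,0.08,0],0,40],
    [[-0.01,0.08,0],0,40],
  ],
)

```text
time: 15.93
ee_pos: [0.4247, -0.0124, 0.4263]
tcp_rot: [0.657, 0.754, 0.0, -0.0]
wrist_force: [-0.2, -0.6, -0.1]
opening: 0.402
grip_force: 0.0
```

```bash
python3 st.py; python3 - <<'E'
from org import *
a,d,P=shot('wrist'); Q=toorg(P)
m=(d>0)&(abs(Q[...,1])<.1)&(Q[...,0]<-.0145)&(Q[...,0]>-.03)&(Q[...,2]>.09)&(Q[...,2]<.125)
p=Q[m]
for lo,hi in [(-.06,-.03),(-.02,.02),(.03,.06)]:
    t=p[(p[:,1]>lo)&(p[:,1]<hi)&(p[:,0]<-.0165)]
    if len(t): print(lo,len(t),t.min(0).round(4),np.median(t,0).round(4),t.max(0).round(4))
# window region: points deeper than front face
w=(d>0)&(abs(Q[...,1])<.02)&(Q[...,2]>.095)&(Q[...,2]<.12)&(Q[...,0]<.003)&(Q[...,0]>-.03)
v,u=np.nonzero(w); print(u.min(),u.max(),v.min(),v.max(), np.percentile(Q[w][:,0],[1,10,50,90,99]).round(4))
cu,cv=int(np.median(u)),int(np.median(v)); r=60
c=a[max(0,cv-r):cv+r,max(0,cu-r):cu+r]
cv2.imwrite('pics/c.png',cv2.resize(c,(600,600),interpolation=cv2.INTER_CUBIC)[...,::-1])
E
```

```text
t 15.93 org pos mm [-155.4  -76.8  426.3] yaw 7.92 F [-0.29 -0.57 -0.08] M [-0.08  0.05  0.05]
-0.06 67 [-0.0203 -0.0491  0.1032] [-0.0182 -0.0431  0.1093] [-0.0165 -0.0378  0.1138]
0.03 90 [-0.0204  0.0403  0.1026] [-0.0182  0.0461  0.1086] [-0.0166  0.0524  0.1125]
427 445 103 149 [-0.0152 -0.0147 -0.0142 -0.0112 -0.0093]
```

View pics/c.png

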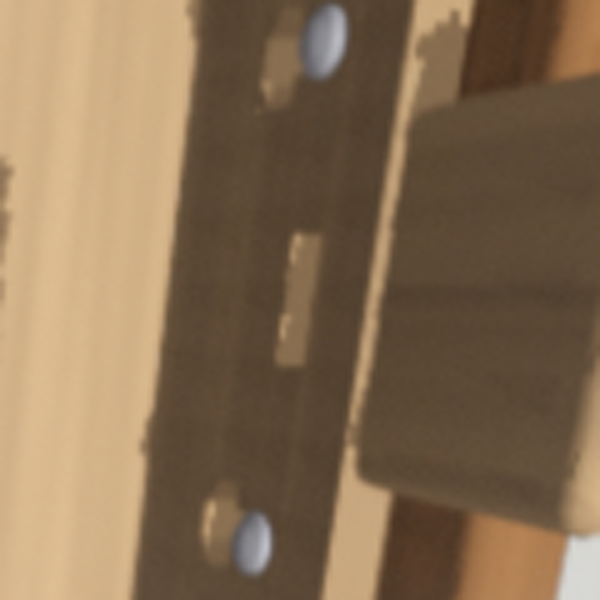

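The stud heads, at (325, 40) and (252, 543), sit above the empty entries, so the shelf is down. I can't make out the pin in the window at (300, 300), so I'll check its colour and depth numerically.

```bash
python3 - <<'E'
from org import *
a,d,P=shot('wrist'); Q=toorg(P)*1000
# org-frame map of window area: per pixel y, z, x, colour
w=(d>0)&(abs(Q[...,1]-1.3)<16)&(Q[...,2]>88)&(Q[...,2]<125)&(Q[...,0]<3)&(Q[...,0]>-30)
v,u=np.nonzero(w)
for vv in range(v.min(),v.max()+1,2):
    uu=u[v==vv]; 
    i=[k for k in uu if Q[vv,k,0]>-13.6]
    print(vv, 'y%.1f'%Q[vv,uu[0],1], [(k,round(Q[vv,k,0],1),round(Q[vv,k,2],1),tuple(int(c) for c in a[vv,k])) for k in i][:7])
E
```

```text
104 y17.3 []
106 y17.1 []
108 y15.3 [(np.int64(429), np.float64(-13.5), np.float64(88.6), (85, 67, 49))]
110 y13.4 [(np.int64(429), np.float64(-13.4), np.float64(89.1), (86, 67, 48)), (np.int64(435), np.float64(-13.0), np.float64(100.6), (143, 115, 84)), (np.int64(436), np.float64(-11.7), np.float64(99.9), (130, 103, 74)), (np.int64(437), np.float64(-10.8), np.float64(99.8), (130, 105, 75)), (np.int64(438), np.float64(-10.4), np.float64(101.0), (128, 103, 75)), (np.int64(439), np.float64(-8.8), np.float64(99.6), (119, 95, 69))]
112 y11.5 [(np.int64(431), np.float64(-13.5), np.float64(94.1), (88, 70, 51)), (np.int64(434), np.float64(-12.7), np.float64(98.6), (180, 148, 110)), (np.int64(435), np.float64(-12.5), np.float64(100.1), (158, 128, 94)), (np.int64(436), np.float64(-11.9), np.float64(100.9), (138, 111, 80)), (np.int64(437), np.float64(-10.8), np.float64(100.5), (135, 109, 78)), (np.int64(438), np.float64(-10.1), np.float64(101.0), (134, 108, 77))]
114 y9.7 [(np.int64(428), np.float64(-13.6), np.float64(88.5), (88, 69, 50)), (np.int64(430), np.float64(-13.1), np.float64(91.8), (
[... 3810 characters left out ...]
9.5), (136, 110, 79)), (np.int64(435), np.float64(-9.8), np.float64(100.1), (135, 109, 79)), (np.int64(436), np.float64(-9.7), np.float64(101.7), (123, 98, 71))]
134 y-9.3 [(np.int64(432), np.float64(-12.9), np.float64(101.0), (134, 108, 78)), (np.int64(433), np.float64(-11.8), np.float64(100.7), (135, 109, 78)), (np.int64(434), np.float64(-10.6), np.float64(100.3), (136, 110, 80)), (np.int64(435), np.float64(-10.0), np.float64(101.1), (134, 107, 78))]
136 y-11.3 [(np.int64(428), np.float64(-13.3), np.float64(94.1), (85, 67, 48)), (np.int64(435), np.float64(-13.3), np.float64(108.4), (103, 81, 59))]
138 y-13.3 [(np.int64(425), np.float64(-13.4), np.float64(88.4), (86, 67, 48))]
140 y-14.6 []
```

The sill and slot positions are right, but this steep view only grazes the pin. A lower viewpoint will settle it.

>>> servo_tool(
  targets=[
    [[-0.01,0,-0.025],0,40],
    [[-0.015,0,-0.05],0,40],
    [[-0.015,0,-0.075],0,40],
    [[-0.015,0,-0.09],0,40],
    [[-0.015,0,-0.09],0,40],
  ],
)

```text
time: 16.45
ee_pos: [0.4091, -0.0154, 0.3341]
tcp_rot: [0.659, 0.752, -0.002, -0.002]
wrist_force: [-0.2, 0.8, -0.5]
opening: 0.4
grip_force: 0.0
```

```bash
python3 st.py; python3 - <<'E'
from org import *
a,d,P=shot('wrist'); Q=toorg(P)*1000
w=(d>0)&(abs(Q[...,1]-1.3)<14)&(Q[...,2]>96)&(Q[...,2]<116)&(Q[...,0]<3)&(Q[...,0]>-30)
v,u=np.nonzero(w); print(u.min(),u.max(),v.min(),v.max())
i=w&(Q[...,0]>-13)
for y0 in range(-10,13,2):
    k=i&(abs(Q[...,1]-y0)<1); 
    if k.any(): print(y0,k.sum(),'x/z deepest',Q[k][:,0].max().round(1),'zmax',Q[k][:,2].max().round(1),'col',a[k].mean(0).round())
cu,cv=int(np.median(u)),int(np.median(v)); r=50
c=a[max(0,cv-r):cv+r,max(0,cu-r):min(560,cu+r)]
cv2.imwrite('pics/e.png',cv2.resize(c,(600,600),interpolation=cv2.INTER_CUBIC)[...,::-1])
E
```

```text
t 16.45 org pos mm [-171.2  -77.7  334.1] yaw 7.51 F [-0.11  0.82 -0.49] M [-0.09  0.05 -0.  ]
514 548 99 146
-10 32 x/z deepest -5.4 zmax 101.8 col [121.  97.  70.]
-8 32 x/z deepest -5.3 zmax 101.5 col [134. 108.  79.]
-6 34 x/z deepest -6.3 zmax 102.3 col [135. 108.  79.]
-4 30 x/z deepest -4.9 zmax 102.1 col [135. 108.  80.]
-2 32 x/z deepest -5.9 zmax 105.5 col [136. 109.  79.]
0 30 x/z deepest -7.2 zmax 107.1 col [124.  99.  70.]
2 31 x/z deepest -8.3 zmax 107.9 col [121.  96.  66.]
4 42 x/z deepest -7.8 zmax 107.4 col [128. 102.  73.]
6 34 x/z deepest -5.0 zmax 101.8 col [133. 107.  78.]
8 34 x/z deepest -4.9 zmax 112.7 col [133. 106.  78.]
10 32 x/z deepest -5.7 zmax 102.7 col [135. 108.  79.]
12 46 x/z deepest -5.0 zmax 113.4 col [137. 110.  80.]
```

View pics/e.png

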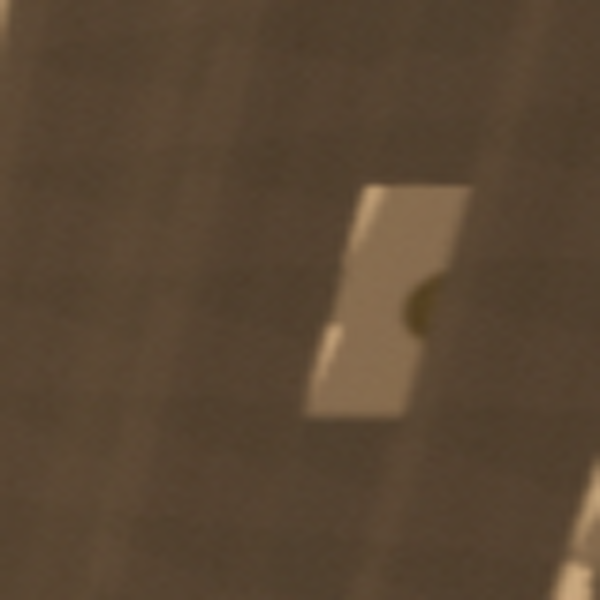

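The lower view shows the brass pin sprung out inside the window at (425, 310). The shelf is home and the gripper is clear, so I'll hand in.

```bash
python3 -c "
from bench import ctrl
print(ctrl.finish_job())"
```

```text
the job is handed in; nothing more can be done
None
```

The shelf hangs fully home on both studs, the catch shows in its window, the gripper has let go and stands clear, and the job was handed in at about 16.5 s.

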